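Load a rotary sample stage and index it under the microscope

ROBOT

A 7-joint arm with a two-finger parallel gripper is mounted at the origin on the work surface. World frame = base frame: x ahead of the robot, y to its left, z up, the work surface at z = 0. Lengths are in m, angles in rad, forces in N, time in s.
With the tool pointing down it reaches from about 0.4 to 0.85 m from the base axis. Payload 4.5 kg.
Tool frame: the origin (TCP) lies at the very end of the fingers, on their centre line; the grasp point (between the pads) lies 19 mm behind it (tcp_to_grasp is the z of the grasp point in the tool frame, in m); z points along the fingers, y is the line along which they close (so a half turn about z gives the same grasp; the last joint's range is limited). The gripper opens to 88 mm and grips with 3 to 60 N. Pads are 18 mm wide; open, the fingers measure 123 mm over their backs; the gripper's body (75 mm by 187 mm) begins 45 mm behind the grasp point.
Start: joints at [-1.29, 0.689, -0.195, 1.565, 0.157, 0.902, -0.215], TCP at [0.153, 0.606, 0.239] pointing down, gripper open.
Joint ranges: [-3.01, 3.01], [-0.46, 2.08], [-1.47, 1.51], [0.13, 2.56], [-1, 4.14], [0.04, 2.09], [-2.66, 2.66]. Speed limits (rad/s): [2.57, 2.57, 3.14, 3.14, 3.14, 3.14, 3.14].

INTERFACE

Orientations are given as a unit quaternion [x, y, z, w].
In Python, from plant import * gives the robot as it stands. The module is installed in compiled form; this text tells all that it offers.
- The arm moves only by the shell command python3 -m jog 'ROWS' [OPENING] [FORCE]. ROWS is JSON, a list that holds one entry, the list of rows, each a list of 6 numbers: the shift along the tool's x, y, z in m, then the turn, a rotation vector about the tool's x, y, z in rad. In form: [[[dx, dy, dz, ax, ay, az], ...]]. A call has 1 to 12 rows; each row shifts and turns the commanded pose from where the row before left it, along the tool's axes as they then stand; what a row does not reach is not made up. A row lasts 1/8 s, in which the tool goes at most 62.5 mm and 10.7 degrees, less where a joint would pass 70% of its speed; a pose out of reach is approached as far as the arm can. A call with a gripper value outside its range is refused whole. OPENING is the finger opening in m, from 0 to 0.0881, set as the call begins (- or left out, the last holds). The fingers move at their own pace and stop on an object; FORCE is the grip in N (left out, the last holds). Time passes only in rows, so rows that do not move let the fingers close. It gives the time, the measured TCP pose, the force, the opening and the grip force at its end, in the units of the state.
- get_state(): the state, without advancing time (a new reading comes with each control period).
- snapshot(name): name is "scene" or "top" or "wrist"; returns a dict with "frame" (384x512x3 uint8, red, green, blue), "mtx" (3x3 intrinsics, pixels), "xyz" and "orientation" of the camera in the world; the wrist camera has in their place "mount" (4x4, takes a point from camera to tool coordinates, whose origin is the TCP and whose axes are the flange's). Camera axes: x right, y down, z forward; pixel columns grow to the right and rows downward; lengths in m; the calibration is good to about 2 mm. A picture is of the moment at which its call begins: read the wrist's pose just before it. There is no depth.
- finish_job(): hands the job in; it is judged then, once.
The state is a dict: "clock": time; "q": joint angles; "qd": joint speeds; "joint_torque": joint torques, N m; "tool_pos": TCP position; "eef_rot": TCP orientation; "contact_force": force on the tool from outside, world axes, zero at the start; "moment": the same for the moment, N m; "opening": opening from 0.0 (shut) to 1.0 (fully open); "finger_force": force on a finger pad.
Only numpy, scipy, OpenCV 4.12 (cv2) and the standard library are available. Lean on these libraries where they do the work, as an engineer would, in place of code of your own. Each camera call takes 0.05 s, during which the arm holds its last target. There are 200 camera calls.

TASK

Using the small scoop, and without touching the chips with the gripper, scoop at least two of the stone chips from the trough into the empty pan of the rotary sample stage, then set the scoop down upright on the desk and let go of it. Then turn the stage, for instance by pushing one of its upright pegs, until the pan with the chips has clicked into place right under the microscope (the slim round tube, not the flat disc lamp). Spill no chips, and do not bump the microscope, the lamp, the jar, the loupe or the drill core.

Things in the scene. Friction and masses are not known exactly. Their poses are not given: they have to be found in the camera images.
- stage: Fixed round grey base of the rotary stage, 36 mm high; origin on the desk at the rotation axis. Its -x axis points at the loading place, where the empty pan stands at the start (roughly towards the robot); its +y and -y axes point at the two neighbouring places, 90 degrees away: the microscope hangs over one, the lamp over the other.
- turntable (a joint): Rotation of the stage's plate, rad, counter-clockwise from above positive, 0 at the start. Four click positions, 90 degrees apart (0, +-1.571, ..). A restoring torque of at most 0.32 N m (2.2 N at a peg) reverses half way between them: pushed over 50 degrees from one, the plate runs on by itself to the next and settles within a second.
- axis (a point): Centre of the plate's top face, on the rotation axis, 46 mm above the desk. The plate is 310 mm across.
- empty_pan (a point): Centre of the inner floor (49 mm above the desk) of the only empty pan; it turns with the plate. Four like pans, square, open, 76 mm outside, 70 mm inside, rim 76 mm above the desk, lie centred 85 mm from the axis, 90 degrees apart, sides along the radius; the other three hold fixed stones.
- peg_a (a point): Top end (96 mm above the desk) of one of the plate's four upright steel pegs, 12 mm thick, 50 mm tall, 145 mm from the axis, half way between two pans. Peg_a stands 45 degrees clockwise (from above) of the empty pan, at the start on the stage's +y side. Fixed to the plate.
- peg_b (a point): Top end of the like peg on the other side of the empty pan, 45 degrees counter-clockwise of it as seen from above (at the start on the stage's -y side).
- microscope: Fixed digital microscope: an upright grey tube 36 mm thick, 108 to 186 mm above the desk, on an arm (139 to 151 mm high) that runs along its +x axis to a 165 mm post 150 mm away beyond the stage. Origin on the desk under the tube's axis. It hangs over the place at the stage's +y or -y side (differs between starts).
- lens (a point): Lower end of the microscope's tube, on its axis, 108 mm above the desk.
- lamp: Fixed lamp on a like stand: a flat white disc 68 mm across, 135 to 147 mm above the desk, post 150 mm along its +x axis. It hangs over the place on the stage's other side. Origin on the desk under the disc's centre.
- trough: Fixed open grey trough, 200 mm long (its x) and 70 mm wide inside (y); floor 4 mm thick, side walls 40 mm high, 4 mm thick, an upright end wall 24 mm high at -x, and at +x a ramp that rises outward at 48 degrees from the floor at x = 74 mm to a 44 mm high end wall at x = 100 mm. Origin under its middle, on the desk. The chips lie in its middle and +x half.
- scoop: Loose scoop, 120 g: flat steel pan 70 mm long (x; open nose at +35 mm), 56 mm wide (y), sheet 2 mm thick, back wall 32 mm, side walls 30 mm high. Origin under the middle of its floor. A black handle, 14 mm wide (y), 12 mm thick, rises backward at 50 degrees from the back wall to x = -87, z = 83 mm. It stands on its floor by itself.
- scoop_grip (a point): Place to grip the scoop: the middle of the handle, 64 mm behind and 56 mm above the scoop's origin; fingers close along the scoop's y on the 14 mm width.
- scoop_in (a point): Point in the scoop's pan, 10 mm above the scoop's origin.
- stone0: Loose pale stone chip, rounded and faceted, 20 mm across, 15 mm high, 10 g; origin at its centre. One of five alike (stone0 to stone4) on the trough's floor; it can roll.
- stone1: Loose pale stone chip, rounded and faceted, 20 mm across, 15 mm high, 10 g; origin at its centre. One of five alike (stone0 to stone4) on the trough's floor; it can roll.
- stone2: Loose pale stone chip, rounded and faceted, 20 mm across, 15 mm high, 10 g; origin at its centre. One of five alike (stone0 to stone4) on the trough's floor; it can roll.
- stone3: Loose pale stone chip, rounded and faceted, 20 mm across, 15 mm high, 10 g; origin at its centre. One of five alike (stone0 to stone4) on the trough's floor; it can roll.
- stone4: Loose pale stone chip, rounded and faceted, 20 mm across, 15 mm high, 10 g; origin at its centre. One of five alike (stone0 to stone4) on the trough's floor; it can roll.
- jar: Bystander: lidded jar, 52 mm across, 75 mm high. Leave alone.
- loupe: Bystander: folding loupe, 42 mm lens with a 45 mm steel tongue, 12 mm high. Leave alone.
- core: Bystander: drill core of stone, 40 mm thick, 110 mm long, lying. Leave alone.

How it is judged:
On the way, in this order (a step that is already met when the one before it is completed fails the run):
1. at least two chips are lifted clear in the scoop (height (world z) of scoop above 0.045 m and (distance between each of stone0, stone1 and scoop_in below 0.042 m or distance between each of stone0, stone2 and scoop_in below 0.042 m or distance between each of stone0, stone3 and scoop_in below 0.042 m or distance between each of stone0, stone4 and scoop_in below 0.042 m or distance between each of stone1, stone2 and scoop_in below 0.042 m or distance between each of stone1, stone3 and scoop_in below 0.042 m or distance between each of stone1, stone4 and scoop_in below 0.042 m or distance between each of stone2, stone3 and scoop_in below 0.042 m or distance between each of stone2, stone4 and scoop_in below 0.042 m or distance between each of stone3, stone4 and scoop_in below 0.042 m)), for 0.1 s.
2. at least two chips are in the empty pan ((distance between each of stone0, stone1 and empty_pan below 0.046 m or distance between each of stone0, stone2 and empty_pan below 0.046 m or distance between each of stone0, stone3 and empty_pan below 0.046 m or distance between each of stone0, stone4 and empty_pan below 0.046 m or distance between each of stone1, stone2 and empty_pan below 0.046 m or distance between each of stone1, stone3 and empty_pan below 0.046 m or distance between each of stone1, stone4 and empty_pan below 0.046 m or distance between each of stone2, stone3 and empty_pan below 0.046 m or distance between each of stone2, stone4 and empty_pan below 0.046 m or distance between each of stone3, stone4 and empty_pan below 0.046 m)), for 0.2 s.
3. the scoop stands on the desk, let go (height (world z) of scoop below 0.006 m and angle between scoop's own z axis and vertical below 0.12 rad and contact force between the fingers and scoop below 0.1 N), for 0.2 s.
At the end, for the whole second after the job is handed in: The pan that was empty is at rest in its click position with its centre within 8 mm of the microscope's axis; it holds at least two chips, and every other chip lies in it, in the trough or in the scoop; the scoop stands upright (within 7 degrees) and at rest on the desk (horizontal distance between empty_pan and lens below 0.008 m and velocity of joint turntable between -0.05 and 0.05 rad/s and (distance between each of stone0, stone1 and empty_pan below 0.046 m or distance between each of stone0, stone2 and empty_pan below 0.046 m or distance between each of stone0, stone3 and empty_pan below 0.046 m or distance between each of stone0, stone4 and empty_pan below 0.046 m or distance between each of stone1, stone2 and empty_pan below 0.046 m or distance between each of stone1, stone3 and empty_pan below 0.046 m or distance between each of stone1, stone4 and empty_pan below 0.046 m or distance between each of stone2, stone3 and empty_pan below 0.046 m or distance between each of stone2, stone4 and empty_pan below 0.046 m or distance between each of stone3, stone4 and empty_pan below 0.046 m) and (distance between stone0 and empty_pan below 0.046 m or (horizontal distance between stone0 and trough below 0.11 m and y of stone0 in the frame of trough between -0.037 and 0.037 m) or distance between stone0 and scoop_in below 0.042 m) and (distance between stone1 and empty_pan below 0.046 m or (horizontal distance between stone1 and trough below 0.11 m and y of stone1 in the frame of trough between -0.037 and 0.037 m) or distance between stone1 and scoop_in below 0.042 m) and (distance between stone2 and empty_pan below 0.046 m or (horizontal distance between stone2 and trough below 0.11 m and y of stone2 in the frame of trough between -0.037 and 0.037 m) or distance between stone2 and scoop_in below 0.042 m) and (distance between stone3 and empty_pan below 0.046 m or (horizontal distance between stone3 and trough below 0.11 m and y of stone3 in the frame of trough between -0.037 and 0.037 m) or distance between stone3 and scoop_in below 0.042 m) and (distance between stone4 and empty_pan below 0.046 m or (horizontal distance between stone4 and trough below 0.11 m and y of stone4 in the frame of trough between -0.037 and 0.037 m) or distance between stone4 and scoop_in below 0.042 m) and height (world z) of scoop below 0.006 m and angle between scoop's own z axis and vertical below 0.12 rad and linear speed of scoop below 0.02 m/s); the robot touches nothing.
It fails at once if the gripper touches a chip (contact force between the fingers and stone0 above 0.3 N or contact force between the fingers and stone1 above 0.3 N or contact force between the fingers and stone2 above 0.3 N or contact force between the fingers and stone3 above 0.3 N or contact force between the fingers and stone4 above 0.3 N).
It fails at once if the microscope or the lamp is bumped (contact force between anything else and microscope above 4 N or contact force between anything else and lamp above 4 N).
It fails at once if a bystander is moved more than 3 cm (distance of any of jar, loupe, core from where it was at the start of the episode above 0.03 m).
It also fails if it takes over 72 s, if anything falls off the work surface, if the arm or the gripper's body presses on something with over 40 N, if the wrist force passes 120 N, or if a joint passes its speed limit or range.

## Working session

There is one attempt and no reset: what is moved stays moved. The work goes in short steps, Python scripts to look and compute and a shell command to move; the robot and the scene stay as the last step left them, time stands still between calls to the robot, and variables do not carry over. Pictures are saved under pics/ and viewed, at most 10 in all, crops included, and the job is handed in when it is done.

```bash
mkdir -p pics; python3 - <<'E'
from plant import *
import cv2,numpy as np
s=get_state();print({k:np.round(v,3).tolist() for k,v in s.items()})
for n in ("scene","top"):
    d=snapshot(n);print(n,np.round(d["mtx"],1).tolist(),np.round(d["xyz"],4),np.round(d["orientation"],4).tolist())
    cv2.imwrite(f"pics/{n}0.png",cv2.resize(d["frame"][:,:,::-1],(800,600)))
d=snapshot("wrist");print(d["mount"],d["mtx"])
E
```

```text
{'clock': 0.0, 'q': [-1.29, 0.69, -0.195, 1.566, 0.157, 0.903, -0.215], 'qd': [0.001, 0.002, -0.001, 0.001, -0.001, 0.001, 0.001], 'joint_torque': [-0.0, -52.755, -1.267, -15.342, -0.053, 0.007, 0.0], 'tool_pos': [0.153, 0.605, 0.238], 'eef_rot': [0.123, 0.992, -0.001, -0.0], 'contact_force': [0.384, -0.246, -0.531], 'moment': [0.04, -0.009, -0.039], 'finger_force': 0.0, 'opening': 1.005}
scene [[414.3, 0.0, 255.4], [0.0, 414.3, 192.6], [0.0, 0.0, 1.0]] [1.1943 0.6526 0.7623] [0.3521, 0.8219, -0.4137, -0.1712]
top [[478.2, 0.0, 258.3], [0.0, 478.2, 191.8], [0.0, 0.0, 1.0]] [ 0.3886 -0.0176  1.3555] [0.7139, -0.698, 0.0299, -0.0462]
[[-1.13697169e-03 -9.54699109e-01 -2.97570695e-01  7.57049604e-02]
 [ 9.99999213e-01 -9.27726161e-04 -8.44409280e-04 -7.14996892e-05]
 [ 5.30092669e-04 -2.97571421e-01  9.54699413e-01 -1.46928293e-01]
 [ 0.00000000e+00  0.00000000e+00  0.00000000e+00  1.00000000e+00]] [[284.35084686   0.         254.93081425]
 [  0.         284.35084686 193.14409477]
 [  0.           0.           1.        ]]
```

View pics/top0.png

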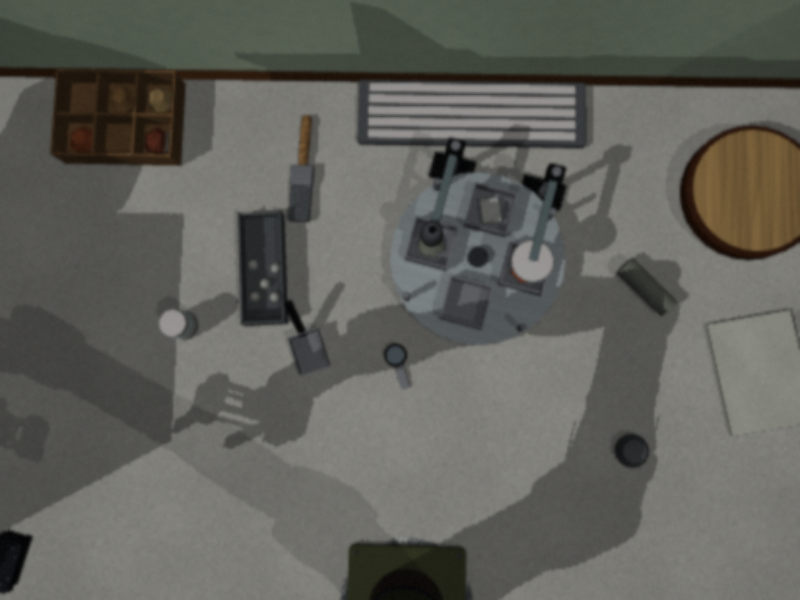

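View pics/scene0.png

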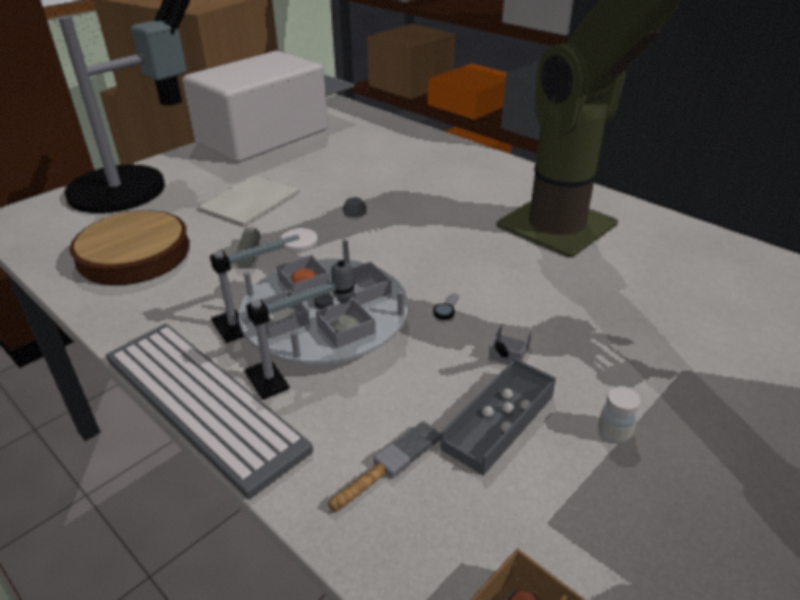

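The top view shows the microscope at (432,235) on the stage's +y side, with the lamp at (532,260). The empty pan is at (467,303), peg_a at about (407,295) and peg_b at about (520,328). The scoop is at (308,350), with its handle toward (290,305). The trough spans (240–287, 212–325), with its ramp end at the bottom. The scene view agrees with this.

```bash
cat > h.py <<'E'
from plant import *
import cv2,numpy as np
from scipy.spatial.transform import Rotation as R
def cam(n):
    s=get_state(); d=snapshot(n); d["s"]=s
    if n=="wrist":
        T=np.eye(4);T[:3,:3]=R.from_quat(s["eef_rot"]).as_matrix();T[:3,3]=s["tool_pos"]
        C=T@np.array(d["mount"]); d["Rm"]=C[:3,:3]; d["o"]=C[:3,3]
    else: d["Rm"]=R.from_quat(d["orientation"]).as_matrix(); d["o"]=np.array(d["xyz"])
    return d
def ray(d,uv,z):
    r=d["Rm"]@np.linalg.solve(np.array(d["mtx"]),[uv[0],uv[1],1.]); return d["o"]+r*(z-d["o"][2])/r[2]
def proj(d,p):
    c=d["Rm"].T@(np.asarray(p,float)-d["o"]); q=np.array(d["mtx"])@c; return q[:2]/q[2]
def crop(d,name,x0,y0,x1,y1,k):
    cv2.imwrite("pics/"+name,cv2.resize(d["frame"][y0:y1,x0:x1,::-1],None,fx=k,fy=k,interpolation=cv2.INTER_CUBIC))
def tool(yaw,a,roll=0):
    """closing axis y horizontal, tool z = down tilted by a toward heading yaw; tool x = +-heading side"""
    h=np.array([np.cos(yaw),np.sin(yaw),0]);z=np.sin(a)*h-np.cos(a)*np.array([0,0,1.]);
    x=np.cos(a)*h+np.sin(a)*np.array([0,0,1.]); y=np.cross(z,x)
    M=np.c_[x,y,z]
    if roll: M=M@np.diag([-1,-1,1])
    return R.from_matrix(M)
def plan(p,rot,n=None,start=None):
    s=get_state(); p0=np.array(s["tool_pos"]);r0=R.from_quat(s["eef_rot"])
    if start: p0,r0=np.array(start[0]),start[1]
    w=(r0.inv()*rot).as_rotvec(); dp=r0.inv().apply(np.array(p)-p0)
    N=n or int(max(1,np.ceil(np.linalg.norm(dp)/.055),np.ceil(np.linalg.norm(w)/.17)))
    S=sum(R.from_rotvec(w/N*k).as_matrix() for k in range(N)); d=np.linalg.solve(S,dp)
    print("clock",round(float(s["clock"]),2),"rows",N,"each",np.round(d,4).tolist()+np.round(w/N,4).tolist())
E
python3 - <<'E'
from h import *
d=cam("top"); crop(d,"c1.png",136,83,376,256,3.3)
E
```

```text
(no output)
```

View pics/c1.png

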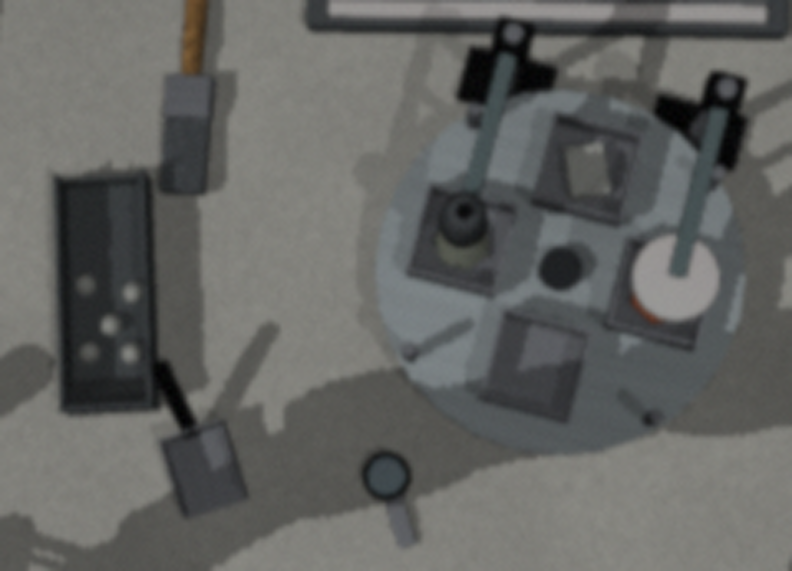

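The crop shows the scoop's nose corners at (187,516) and (246,496), and its handle tip at (158,366). The trough rim corners are (57,177), (150,174), (157,407) and (63,410). The peg tops are at (410,353) and (655,417). The empty pan's rim runs (508,312), (585,332), (569,420), (482,400).

```bash
python3 - <<'E'
from h import *
d=cam("top")
f=lambda u,v,z:ray(d,(136+u/3.3,83+v/3.3),z)
for n,a in {"trough":[(57,177,.024),(150,174,.024),(157,407,.044),(63,410,.044)],"scoop":[(187,516,.03),(246,496,.03),(226,421,.032),(163,442,.032)],"handle":[(160,366,.083),(190,424,.025)],
 "pegs":[(410,353,.096),(655,417,.096)],"pan":[(508,312,.076),(585,332,.076),(569,420,.076),(482,400,.076)],"mic":[(463,210,.186)],"lamp":[(676,277,.147)],"hub?":[(561,268,.06)],"loupe":[(386,475,.01)],"chips":[(86,285,.012),(131,293,.012),(110,325,.012),(89,352,.012),(130,353,.012)]}.items():
    P=np.array([f(*t)[:2] for t in a]);print(n,P.round(4).tolist(),"mean",P.mean(0).round(4))
E
```

```text
trough [[0.684, 0.3181], [0.6881, 0.2376], [0.4853, 0.2197], [0.4811, 0.2986]] mean [0.5846 0.2685]
scoop [[0.3953, 0.1933], [0.4132, 0.1443], [0.4757, 0.1631], [0.4568, 0.2156]] mean [0.4352 0.1791]
handle [[0.5159, 0.2116], [0.4729, 0.1945]] mean [0.4944 0.203 ]
pegs [[0.5294, 0.0081], [0.4823, -0.1883]] mean [ 0.5058 -0.0901]
pan [[0.5671, -0.0708], [0.5519, -0.1337], [0.4798, -0.1216], [0.4945, -0.0509]] mean [ 0.5233 -0.0942]
mic [[0.6285, -0.0311]] mean [ 0.6285 -0.0311]
lamp [[0.5871, -0.1969]] mean [ 0.5871 -0.1969]
hub? [[0.607, -0.1147]] mean [ 0.607  -0.1147]
loupe [[0.4341, 0.0279]] mean [0.4341 0.0279]
chips [[0.592, 0.2914], [0.5858, 0.252], [0.5576, 0.269], [0.5338, 0.2862], [0.5337, 0.2507]] mean [0.5606 0.2699]
```

```bash
python3 - <<'E'
from h import *
yaw=-2.80;a=.6
c=np.array([.4352,.1791,0]);hd=np.array([np.cos(yaw),np.sin(yaw),0])
g=c-hd*.0745+[0,0,.068]; r=tool(yaw,a); z=r.as_matrix()[:,2]
tcp=g+z*.014; print(tcp,"pre",tcp-z*.09)
plan(tcp-z*.09,r)
plan(tcp,r,start=(tcp-z*.09,r))
E
```

```text
[0.4979473  0.20140854 0.0564453 ] pre [0.54582899 0.21843191 0.13072551]
clock 0.25 rows 11 each [-0.0377, -0.0358, 0.0009, 0.016, 0.0529, -0.0519]
clock 0.25 rows 2 each [-0.0, -0.0, 0.045, 0.0, 0.0, 0.0]
```

```bash
python3 -m jog '[[[-0.038,-0.036,0.001,0.016,0.053,-0.052],[-0.038,-0.036,0.001,0.016,0.053,-0.052],[-0.038,-0.036,0.001,0.016,0.053,-0.052],[-0.038,-0.036,0.001,0.016,0.053,-0.052],[-0.038,-0.036,0.001,0.016,0.053,-0.052],[-0.038,-0.036,0.001,0.016,0.053,-0.052],[-0.038,-0.036,0.001,0.016,0.053,-0.052],[-0.038,-0.036,0.001,0.016,0.053,-0.052],[-0.038,-0.036,0.001,0.016,0.053,-0.052],[-0.038,-0.036,0.001,0.016,0.053,-0.052],[-0.038,-0.036,0.001,0.016,0.053,-0.052],[0,0,0,0,0,0]]]' 0.04 40
python3 - <<'E'
from h import *
d=cam("wrist");print(np.round(d["s"]["q"],2));crop(d,"w1.png",0,0,512,384,1.5)
r=tool(-2.8,.6);print(r.as_quat())
plan([.5458,.2184,.1307],r)
for n,p in {"handletip":(.5159,.2098,.083),"nose":(.4043,.1688,.002)}.items():print(n,proj(d,p)*1.5)
E
```

```text
clock: 1.75
tool_pos: [0.5513, 0.2129, 0.1244]
eef_rot: [-0.16, 0.941, -0.051, -0.293]
contact_force: [0.5, 0.0, -0.1]
opening: 0.452
finger_force: 0.0
[-0.25  1.12 -0.44  1.12  0.26  1.57  1.25]
[-0.16237581  0.94143609 -0.05022873 -0.29122031]
clock 1.8 rows 1 each [0.0045, 0.0039, -0.0019, 0.0014, -0.0029, -0.0016]
handletip [401.9852089  307.45344262]
nose [392.96443837 184.37064162]
```

View pics/w1.png

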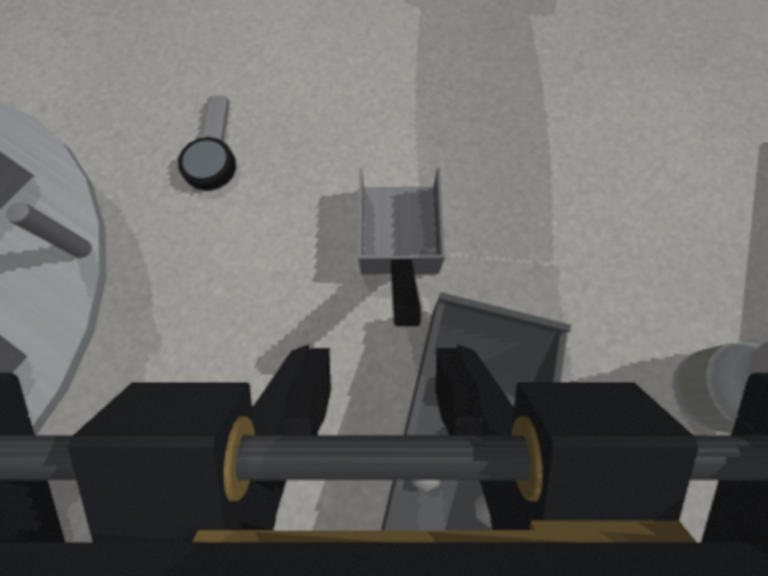

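The wrist view shows the scoop straight ahead: nose mid at (400,187), back wall at y≈265, and handle tip at (406,316). The trough corner is just to its right.

```bash
python3 - <<'E'
from h import *
d=cam("wrist"); k=1/1.5
n=(ray(d,(361*k,188*k),.001)+ray(d,(437*k,188*k),.001))/2; t=ray(d,(407*k,314*k),.083); print(n,t)
b=(ray(d,(360*k,258*k),.032)+ray(d,(442*k,257*k),.032))/2;print(b, "corner trough",ray(d,(441*k,296*k),.044))
hd=b[:2]-n[:2];print("yaw",np.arctan2(*(n-t)[1::-1]),np.arctan2(*(n-b)[1::-1]),np.linalg.norm(n-b),np.linalg.norm((n-t)[:2]))
yaw=np.arctan2(*(n-t)[1::-1]);h=np.array([np.cos(yaw),np.sin(yaw),0]);c=((n-.035*h)+(b+.035*h)+(t+.087*h))/3;c[2]=0;print("c",c)
g=c-h*.0745+[0,0,.068]; r=tool(yaw,.6); z=r.as_matrix()[:,2];tcp=g+z*.014
plan(tcp-z*.08,r);plan(tcp,r,n=3,start=(tcp-z*.08,r));print(tcp)
E
```

```text
[0.40237902 0.17644026 0.001     ] [0.51598579 0.21595786 0.083     ]
[0.46829718 0.19894745 0.032     ] corner trough [0.48859154 0.2307919  0.044     ]
yaw -2.8068385004068026 -2.8125625564619163 0.07624157639114043 0.120283576080069
c [0.43483042 0.18758762 0.        ]
clock 1.85 rows 1 each [0.0013, 0.0093, 0.0078, -0.0024, -0.0016, 0.0072]
clock 1.85 rows 3 each [0.0, 0.0, 0.0267, 0.0, 0.0, 0.0]
[0.49772881 0.20946654 0.0564453 ]
```

```bash
python3 -m jog '[[[0.001,0.009,0.008,-0.002,-0.002,0.007],[0,0,0.027,0,0,0],[0,0,0.027,0,0,0],[0,0,0,0,0,0]]]'
python3 - <<'E'
from h import *
d=cam("wrist");crop(d,"w2.png",100,100,420,340,2)
plan([.4977,.2095,.0564],tool(-2.807,.6))
E
```

```text
clock: 2.35
tool_pos: [0.5098, 0.2141, 0.0786]
eef_rot: [-0.161, 0.941, -0.05, -0.292]
contact_force: [-0.1, -0.3, 1.1]
opening: 0.453
finger_force: 0.0
clock 2.4 rows 1 each [-0.0008, -0.0003, 0.0272, -0.0024, 0.0013, 0.0025]
```

View pics/w2.png

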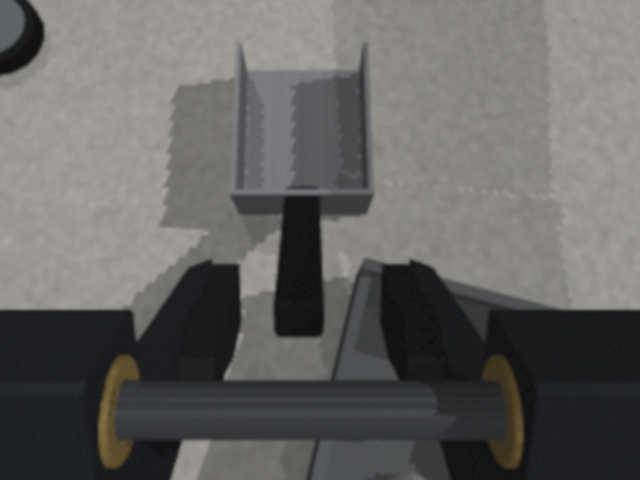

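The handle at x≈300 lies between the finger tips (240 and 382). It is about 3 mm left of centre, so I'll advance and grip.

```bash
python3 -m jog '[[[0,-0.003,0.014,0,0,0],[0,0,0.013,0,0,0],[0,0,0,0,0,0]]]'
python3 -m jog '[[[0,0,0,0,0,0],[0,0,0,0,0,0],[0,0,0,0,0,0],[0,0,0,0,0,0]]]' 0 45
python3 - <<'E'
from h import *
d=cam("wrist"); s=d["s"]
plan(np.array(s["tool_pos"])+[0,0,.12],R.from_quat(s["eef_rot"]))
E
```

```text
clock: 2.78
tool_pos: [0.4981, 0.2051, 0.0552]
eef_rot: [-0.16, 0.942, -0.05, -0.292]
contact_force: [0.1, -0.2, -0.1]
opening: 0.455
finger_force: 0.0
clock: 3.28
tool_pos: [0.4994, 0.206, 0.0561]
eef_rot: [-0.16, 0.942, -0.05, -0.29]
contact_force: [0.6, 0.5, 0.8]
opening: 0.147
finger_force: 45.0
clock 3.33 rows 3 each [0.0225, -0.0, -0.0331, 0.0, 0.0, -0.0]
```

```bash
python3 - <<'E'
from h import *
r=tool(-2.807,.6); r=R.from_quat(get_state()["eef_rot"]); p=np.array([.4994,.206,.176])
plan([.7065,.2834,.16],tool(-3.048,.6),n=7,start=(p,r))
E
python3 -m jog '[[[0.0225,0,-0.033,0,0,0],[0.0225,0,-0.033,0,0,0],[0.0225,0,-0.033,0,0,0],[0,0,0,0,0,0]]]'
```

```text
clock 3.33 rows 7 each [-0.0272, 0.004, -0.0158, -0.0196, 0.0004, 0.0285]
clock: 3.82
tool_pos: [0.5006, 0.2069, 0.1782]
eef_rot: [-0.16, 0.943, -0.049, -0.288]
contact_force: [-0.8, 0.0, -1.9]
opening: 0.153
finger_force: 45.0
```

```bash
python3 -m jog '[[[-0.027,0.004,-0.016,-0.02,0,0.0285],[-0.027,0.004,-0.016,-0.02,0,0.0285],[-0.027,0.004,-0.016,-0.02,0,0.0285],[-0.027,0.004,-0.016,-0.02,0,0.0285],[-0.027,0.004,-0.016,-0.02,0,0.0285],[-0.027,0.004,-0.016,-0.02,0,0.0285],[-0.027,0.004,-0.016,-0.02,0,0.0285],[0,0,0,0,0,0],[0,0,0,0,0,0]]]'
python3 - <<'E'
from h import *
d=cam("wrist");crop(d,"w3.png",0,0,512,384,1.5);print(np.round(d["s"]["q"],2))
plan([.7065,.2834,.16],tool(-3.048,.6))
import json;json.dump([list(map(float,d["s"]["tool_pos"])),list(map(float,d["s"]["eef_rot"]))],open("p3.json","w"))
E
```

```text
clock: 4.95
tool_pos: [0.681, 0.2736, 0.1447]
eef_rot: [-0.038, 0.959, -0.005, -0.282]
contact_force: [0.3, 0.8, -1.5]
opening: 0.152
finger_force: 45.0
[-0.38  1.43  0.15  0.18 -0.33  2.08  1.25]
clock 5.0 rows 1 each [-0.0143, 0.0074, -0.0259, 0.0226, 0.0282, -0.0073]
```

View pics/w3.png

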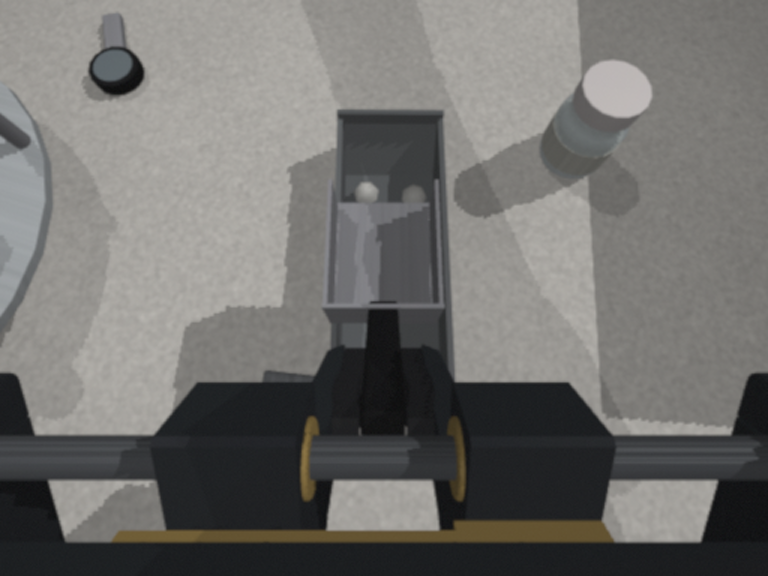

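The trough's ramp end has corners (338,112) and (443,112). Two chips show at (367,192) and (413,196), and the scoop hangs over the trough. The arm is at its joint limits here (q6 2.08, q4 0.18), so this tilt won't do. I'll set the scoop down clear of the trough and regrip it near vertical.

```bash
python3 - <<'E'
from h import *
import json
d=cam("wrist");p,q=json.load(open("p3.json"));k=1/1.5
A=ray(d,(338*k,111*k),.044);B=ray(d,(443*k,111*k),.044);C=ray(d,(452*k,340*k),.040);print("trough end",A,B,"side",C,"chips",ray(d,(367*k,192*k),.012),ray(d,(413*k,196*k),.012))
print("end dir",np.arctan2(*(B-A)[1::-1]),"side dir",np.arctan2(*(B-C)[1::-1]))
print("scoop nose",[ray(d,(x*k,y*k),.09) for x,y in((335,204),(430,204))], d["s"]["tool_pos"])
s=get_state();r=tool(-2.9,.6);h=np.array([np.cos(-2.9),np.sin(-2.9),0])
t=np.array([.46,.15,0])-.067*h+[0,0,.0561];print(t)
plan(t+[0,0,.03],r); plan(t,r,start=(t+[0,0,.03],r),n=3)
E
```

```text
trough end [0.48947154 0.22826955 0.044     ] [0.48288752 0.30529556 0.044     ] side [0.65149648 0.31773617 0.04      ] chips [0.53623232 0.252892   0.012     ] [0.53674766 0.28875139 0.012     ]
end dir 1.656066952264331 side dir -3.0679422613425253
scoop nose [array([0.58709392, 0.24046377, 0.09      ]), array([0.58270055, 0.29445861, 0.09      ])] [0.681104   0.27423557 0.14582008]
[0.5250542  0.16602971 0.0561    ]
clock 5.05 rows 4 each [0.0273, -0.0217, 0.0358, 0.0263, 0.0075, -0.0325]
clock 5.05 rows 3 each [-0.0056, -0.0, 0.0083, 0.0, 0.0, 0.0]
```

```bash
python3 - <<'E'
from h import *
r=tool(-2.9,.6);t=np.array([.525,.166,.0561])
plan([.525,.166,.15],r,n=5); plan(t+[0,0,.002],r,start=(t+[0,0,.094],r),n=4)
E
```

```text
clock 5.05 rows 5 each [0.0289, -0.0171, 0.018, 0.021, 0.006, -0.026]
clock 5.05 rows 4 each [-0.013, -0.0, 0.019, 0.0, 0.0, 0.0]
```

```bash
python3 -m jog '[[[0.029,-0.017,0.018,0.021,0.006,-0.026],[0.029,-0.017,0.018,0.021,0.006,-0.026],[0.029,-0.017,0.018,0.021,0.006,-0.026],[0.029,-0.017,0.018,0.021,0.006,-0.026],[0.029,-0.017,0.018,0.021,0.006,-0.026],[0,0,0,0,0,0],[0,0,0,0,0,0]]]'
python3 - <<'E'
from h import *
r=tool(-2.9,.6);t=np.array([.525,.166,.0561])
plan(t+[0,0,.002],r,n=5)
E
```

```text
clock: 5.92
tool_pos: [0.5391, 0.1784, 0.1496]
eef_rot: [-0.11, 0.95, -0.033, -0.291]
contact_force: [0.2, 0.6, -0.9]
opening: 0.15
finger_force: 45.0
clock 5.92 rows 5 each [-0.0075, -0.0018, 0.017, 0.0014, 0.001, -0.0017]
```

```bash
python3 -m jog '[[[-0.0075,-0.002,0.017,0.001,0.001,-0.002],[-0.0075,-0.002,0.017,0.001,0.001,-0.002],[-0.0075,-0.002,0.017,0.001,0.001,-0.002],[-0.0075,-0.002,0.017,0.001,0.001,-0.002],[-0.0075,-0.002,0.017,0.001,0.001,-0.002],[0,0,0,0,0,0],[0,0,0,0,0,0]]]'
```

```text
clock: 6.8
tool_pos: [0.5246, 0.1628, 0.0569]
eef_rot: [-0.114, 0.948, -0.036, -0.295]
contact_force: [0.0, 0.5, -0.9]
opening: 0.153
finger_force: 45.0
```

```bash
python3 -m jog '[[[-0.001,0,0.0015,0,0,0],[0,0,0,0,0,0]]]'
python3 -m jog '[[[0,0,0,0,0,0],[0,0,0,0,0,0],[0,0,0,0,0,0]]]' 0.04
python3 - <<'E'
from h import *
s=get_state();r0=R.from_quat(s["eef_rot"]);x=r0.as_matrix()[:,0];yaw=np.arctan2(x[1],x[0]);print("yaw",yaw)
h=np.array([np.cos(yaw),np.sin(yaw),0]);c=np.array(s["tool_pos"])+.067*h;c[2]=0;print("c",c)
r=tool(yaw,.15);z=r.as_matrix()[:,2];t=c-.070*h+[0,0,.063]+.017*z;print(t);plan(t,r,n=4)
E
```

```text
clock: 7.05
tool_pos: [0.5246, 0.1629, 0.0555]
eef_rot: [-0.114, 0.948, -0.036, -0.294]
contact_force: [0.2, -0.7, -0.5]
opening: 0.15
finger_force: 45.0
clock: 7.42
tool_pos: [0.5246, 0.1628, 0.0556]
eef_rot: [-0.114, 0.948, -0.036, -0.294]
contact_force: [0.6, -0.2, 0.2]
opening: 0.447
finger_force: 0.0
yaw -2.9028340440114575
c [0.45954312 0.14697444 0.        ]
[0.525089   0.1629284  0.04619089]
clock 7.42 rows 4 each [-0.0011, 0.0, 0.0021, -0.0002, -0.1131, 0.0]
```

```bash
python3 -m jog '[[[-0.001,0,0.002,0,-0.113,0],[-0.001,0,0.002,0,-0.113,0],[-0.001,0,0.002,0,-0.113,0],[-0.001,0,0.002,0,-0.113,0],[0,0,0,0,0,0]]]'
python3 -m jog '[[[0,0,0,0,0,0],[0,0,0,0,0,0],[0,0,0,0,0,0],[0,0,0,0,0,0]]]' 0 55
python3 - <<'E'
from h import *
d=cam("wrist");s=d["s"];r0=R.from_quat(s["eef_rot"]);plan(np.array(s["tool_pos"])+[0,0,.1],r0,n=3)
z=r0.as_matrix()[:,2];print(z,"tilt",np.arccos(-z[2]));crop(d,"w4.png",0,0,512,384,1.2)
E
```

```text
clock: 8.05
tool_pos: [0.5229, 0.1625, 0.0474]
eef_rot: [-0.119, 0.99, -0.009, -0.076]
contact_force: [-0.6, -0.2, 0.7]
opening: 0.456
finger_force: 0.0
clock: 8.55
tool_pos: [0.5253, 0.163, 0.0464]
eef_rot: [-0.119, 0.99, -0.009, -0.074]
contact_force: [0.4, 0.5, 0.0]
opening: 0.149
finger_force: 55.0
clock 8.6 rows 3 each [0.0049, -0.0, -0.033, 0.0, -0.0, 0.0]
[-0.14511737 -0.03609586 -0.9887558 ] tilt 0.15010217858291056
```

View pics/w4.png

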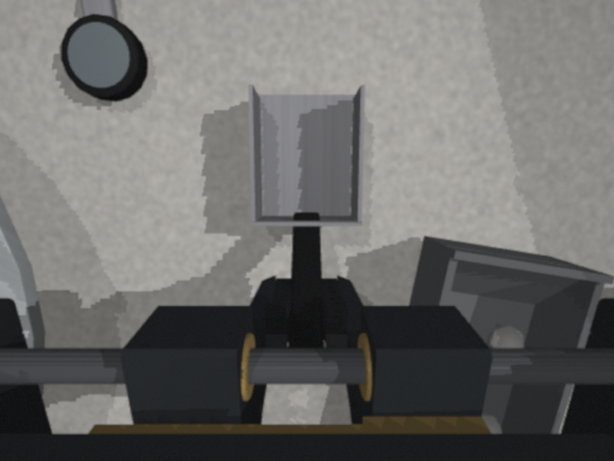

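The wrist view shows the scoop held centrally by its handle and standing level, with the trough at lower right and clear.

```bash
cat >> h.py <<'E'
YT=-3.062; HT=np.array([np.cos(YT),np.sin(YT),0]); T0=np.array([.587,.273,0])
def sc(pt,ref,yaw,phi):
    """tool pose that puts scoop-frame point ref at world pt, heading yaw, nose-down phi"""
    W=R.from_euler("z",yaw)*R.from_euler("y",phi)
    return np.array(pt)+W.apply(np.array([-.0674,0,.0464])-np.array(ref)), W*tool(0,.15)
def scoop_now():
    s=get_state();r=R.from_quat(s["eef_rot"])*tool(0,.15).inv();o=np.array(s["tool_pos"])-r.apply([-.0674,0,.0464])
    e=r.as_euler("ZYX");n=o+r.apply([.035,0,0]);print("clock",round(float(s["clock"]),2),"scoop",o.round(4),"yaw,pitch,roll",e.round(3),"nose",n.round(4),"nose trough",((n-T0)@HT).round(4),((n-T0)@np.array([-HT[1],HT[0],0])).round(4),"F",np.round(s["contact_force"],1))
NOSE=[.035,0,0]
E
python3 - <<'E'
from h import *
s=get_state()
a=(np.array(s["tool_pos"])+[0,0,.1],R.from_quat(s["eef_rot"]))
b=sc(T0-.024*HT+[0,0,.08],NOSE,YT,.12); print(b[0])
plan(*b,start=a)
E
python3 -m jog '[[[0.005,0,-0.033,0,0,0],[0.005,0,-0.033,0,0,0],[0.005,0,-0.033,0,0,0],[0,0,0,0,0,0]]]'
```

```text
[0.70672871 0.2825497  0.13832485]
clock 8.6 rows 4 each [-0.05, 0.0214, -0.0033, -0.0038, -0.03, 0.0397]
clock: 9.1
tool_pos: [0.5264, 0.1632, 0.1487]
eef_rot: [-0.119, 0.99, -0.009, -0.072]
contact_force: [0.4, 0.1, -1.4]
opening: 0.153
finger_force: 55.0
```

```bash
python3 -m jog '[[[-0.05,0.021,-0.004,-0.004,-0.03,0.04],[-0.05,0.021,-0.004,-0.004,-0.03,0.04],[-0.05,0.021,-0.004,-0.004,-0.03,0.04],[-0.05,0.021,-0.004,-0.004,-0.03,0.04],[0,0,0,0,0,0],[0,0,0,0,0,0]]]'
python3 - <<'E'
from h import *
scoop_now()
plan(*sc(T0-.024*HT+[0,0,.08],NOSE,YT,.12))
d=cam("wrist");crop(d,"w5.png",80,0,432,384,1.5)
E
```

```text
clock: 9.85
tool_pos: [0.7055, 0.2801, 0.1394]
eef_rot: [-0.039, 0.999, -0.001, -0.017]
contact_force: [-0.5, -0.2, -1.2]
opening: 0.151
finger_force: 55.0
clock 9.85 scoop [0.6441 0.2752 0.0855] yaw,pitch,roll [-3.063e+00  1.160e-01  1.000e-03] nose [0.6095 0.2725 0.0815] nose trough -0.0224 0.0023 F [-0.5 -0.2 -1.2]
clock 9.85 rows 1 each [-0.0014, 0.0024, 0.0011, -0.0008, -0.004, -0.0014]
```

View pics/w5.png

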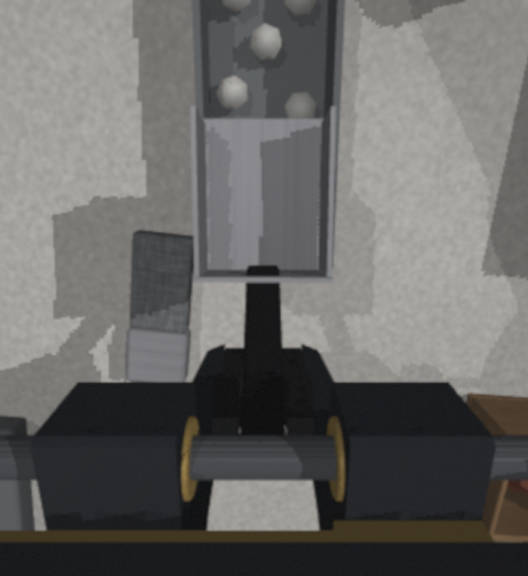

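The chips lie just ahead of the nose; the nearest are at (233,92) and (300,105). The trough's centreline is about 3 mm right of the scoop.

```bash
python3 - <<'E'
from h import *
d=cam("wrist")
for u,v in((233,92),(300,105)):
    p=ray(d,(80+u/1.5,v/1.5),.012);print(p.round(4),((p-T0)@HT).round(4))
b=sc(T0-.026*HT+[0,0,.0045],NOSE,YT,.12);plan(*b,n=3)
c=sc(T0+.068*HT+[0,0,.0035],NOSE,YT,.08);plan(*c,start=b,n=9)
E
```

```text
[0.59   0.2525 0.012 ] -0.0013
[0.5941 0.2932 0.012 ] -0.0087
clock 9.95 rows 3 each [-0.0019, 0.0009, 0.0259, -0.0001, -0.001, -0.0007]
clock 9.95 rows 9 each [0.0102, -0.0, 0.001, -0.0, 0.0044, 0.0]
```

```bash
python3 -m jog '[[[-0.002,0.001,0.03,0,-0.001,-0.001],[-0.002,0.001,0.03,0,-0.001,-0.001],[-0.002,0.001,0.012,0,-0.001,-0.001],[0,0,0,0,0,0]]]'
python3 - <<'E'
from h import *
scoop_now()
b=sc(T0-.026*HT+[0,0,.0045],NOSE,YT,.12);plan(*b,n=1)
E
```

```text
clock: 10.45
tool_pos: [0.71, 0.2841, 0.0689]
eef_rot: [-0.041, 0.999, -0.0, -0.014]
contact_force: [-1.1, -1.0, -1.3]
opening: 0.152
finger_force: 55.0
clock 10.45 scoop [0.6489 0.2791 0.0147] yaw,pitch,roll [-3.06   0.121 -0.   ] nose [0.6142 0.2763 0.0105] nose trough -0.0274 -0.0011 F [-1.1 -1.  -1.3]
clock 10.45 rows 1 each [0.0012, -0.0013, 0.0061, 0.0004, 0.0012, 0.0016]
```

```bash
python3 -m jog '[[[0.001,-0.001,0.006,0,0,0],[0.001,0,0.002,0,0,0],[0,0,0,0,0,0]]]'
python3 - <<'E'
from h import *
scoop_now()
plan(*sc(T0+.066*HT+[0,0,.003],NOSE,YT,.08),n=10)
E
```

```text
clock: 10.82
tool_pos: [0.7092, 0.2833, 0.0624]
eef_rot: [-0.041, 0.999, 0.0, -0.013]
contact_force: [0.4, -0.8, 0.4]
opening: 0.15
finger_force: 55.0
clock 10.82 scoop [0.6483 0.2784 0.008 ] yaw,pitch,roll [-3.06e+00  1.25e-01 -1.00e-03] nose [0.6137 0.2756 0.0036] nose trough -0.0268 -0.0004 F [ 0.4 -0.8  0.4]
clock 10.82 rows 10 each [0.009, -0.0, 0.0009, 0.0001, 0.0045, 0.0002]
```

```bash
python3 -m jog '[[[0.008,0,0.002,0,0,0],[0.008,0,0.001,0,0.005,0],[0.008,0,0.001,0,0.005,0],[0.008,0,0.001,0,0.005,0],[0.008,0,0.0005,0,0.005,0],[0.008,0,0.0005,0,0.005,0],[0.008,0,0.0005,0,0.005,0],[0.006,0,0,0,0,0],[0.006,0,0,0,0,0],[0,0,0,0,0,0]]]'
python3 - <<'E'
from h import *
scoop_now()
plan(*sc(T0+.070*HT+[0,0,.003],NOSE,YT,.08),n=4)
d=cam("wrist");crop(d,"w6.png",130,0,382,260,2.2)
E
```

```text
clock: 12.08
tool_pos: [0.6397, 0.2778, 0.0578]
eef_rot: [-0.041, 0.999, -0.001, -0.029]
contact_force: [2.1, 0.4, 3.5]
opening: 0.151
finger_force: 55.0
clock 12.07 scoop [0.5771 0.2728 0.0054] yaw,pitch,roll [-3.06e+00  9.20e-02 -1.00e-03] nose [0.5423 0.2699 0.0022] nose trough 0.0448 -0.0005 F [2.1 0.4 3.5]
clock 12.07 rows 4 each [0.0061, -0.0002, 0.0005, 0.0002, 0.0029, 0.0005]
```

View pics/w6.png

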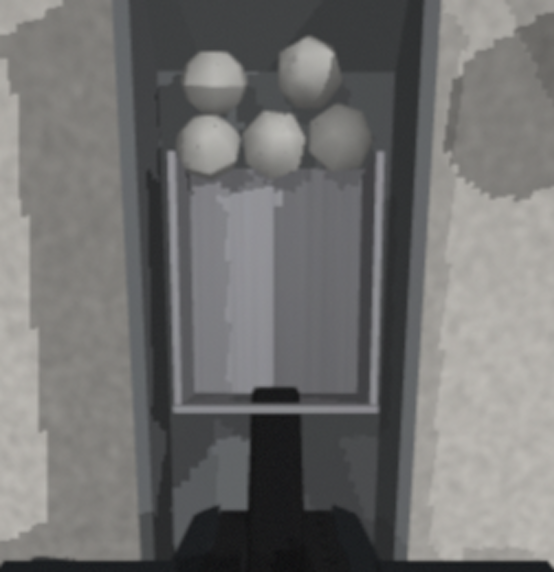

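Three chips line the nose at y≈140, and two lie against the ramp's foot at y≈75. I'll push on into the ramp.

```bash
python3 -m jog '[[[0.006,0,0.0003,0,0.003,0],[0.006,0,0.0003,0,0.003,0],[0.006,0,0.0003,0,0.003,0],[0.006,0,0.0003,0,0.003,0],[0.005,0,0.0003,0,0.003,0],[0,0,0,0,0,0]]]'
python3 - <<'E'
from h import *
scoop_now()
d=cam("wrist");crop(d,"w7.png",130,0,382,260,2.2)
E
```

```text
clock: 12.88
tool_pos: [0.612, 0.2754, 0.0583]
eef_rot: [-0.041, 0.999, -0.001, -0.035]
contact_force: [4.2, 0.1, 1.5]
opening: 0.153
finger_force: 55.0
clock 12.88 scoop [0.5487 0.2703 0.0067] yaw,pitch,roll [-3.06e+00  7.90e-02 -1.00e-03] nose [0.5139 0.2674 0.0039] nose trough 0.0733 -0.0003 F [4.2 0.1 1.5]
```

View pics/w7.png

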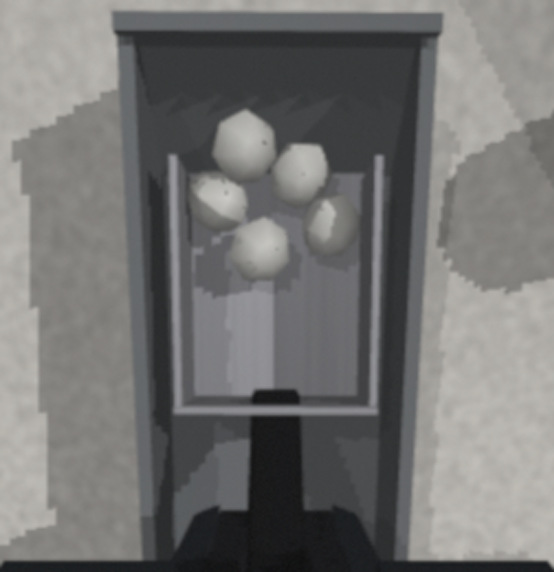

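Four chips are in the scoop, and the fifth sits at its nose on the ramp at (244,145). Next I'll pitch the nose up along the ramp and lift.

```bash
python3 - <<'E'
from h import *
s=get_state();st=(s["tool_pos"],R.from_quat(s["eef_rot"]))
b=sc(T0+.083*HT+[0,0,.0155],NOSE,YT,-.25);plan(*b,n=4)
c=sc(T0+.080*HT+[0,0,.12],NOSE,YT,-.25);plan(*c,n=4,start=b)
E
```

```text
clock 12.93 rows 4 each [-0.0017, -0.0001, 0.0056, 0.0001, 0.0822, 0.0005]
clock 12.93 rows 4 each [0.0095, -0.0, -0.0244, 0.0, 0.0, 0.0]
```

```bash
python3 - <<'E'
from h import *
b=sc(T0+.087*HT+[0,0,.0245],NOSE,YT,-.25);plan(*b,n=4)
c=sc(T0+.078*HT+[0,0,.13],NOSE,YT,-.25);plan(*c,n=5,start=b)
E
```

```text
clock 12.93 rows 4 each [-0.0003, -0.0001, 0.0035, 0.0001, 0.0822, 0.0005]
clock 12.93 rows 5 each [0.0066, 0.0, -0.0201, 0.0, 0.0, 0.0]
```

```bash
python3 -m jog '[[[0,0,0.0035,0,0.082,0],[0,0,0.0035,0,0.082,0],[0,0,0.0035,0,0.082,0],[0,0,0.0035,0,0.082,0],[0,0,0,0,0,0]]]'
python3 -m jog '[[[0.0066,0,-0.020,0,0,0],[0.0066,0,-0.020,0,0,0],[0.0066,0,-0.020,0,0,0],[0.0066,0,-0.020,0,0,0],[0.0066,0,-0.020,0,0,0],[0,0,0,0,0,0]]]'
python3 - <<'E'
from h import *
scoop_now();print(np.round(get_state()["q"],2))
d=cam("wrist");crop(d,"w8.png",130,0,382,260,2.2)
E
```

```text
clock: 13.55
tool_pos: [0.6077, 0.2744, 0.0421]
eef_rot: [-0.04, 0.979, -0.008, -0.201]
contact_force: [1.7, 0.2, -0.9]
opening: 0.15
finger_force: 55.0
clock: 14.3
tool_pos: [0.6189, 0.2762, 0.1521]
eef_rot: [-0.04, 0.98, -0.007, -0.196]
contact_force: [-0.5, 0.4, -2.3]
opening: 0.152
finger_force: 55.0
clock 14.3 scoop [0.5425 0.27   0.1234] yaw,pitch,roll [-3.06e+00 -2.45e-01 -2.00e-03] nose [0.5087 0.2673 0.1319] nose trough 0.0785 -0.0005 F [-0.5  0.4 -2.3]
[-0.5   1.08  0.2   1.01 -0.29  1.46  1.37]
```

View pics/w8.png

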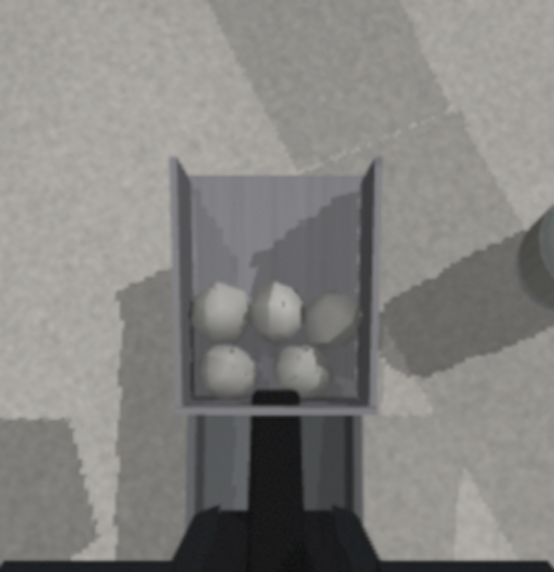

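All five chips lie in the scoop, none astray. I have now viewed eleven pictures, one over the limit of ten, so I'll view no more and check by numbers only. First I cross-check the pan's position from views already taken.

```bash
python3 - <<'E'
from h import *
d=cam("wrist")
q=R.from_quat([-.16,.941,-.051,-.293]);Tm=np.eye(4);Tm[:3,:3]=q.as_matrix();Tm[:3,3]=[.5513,.2129,.1244];C=Tm@np.array(d["mount"])
w=dict(d);w["Rm"]=C[:3,:3];w["o"]=C[:3,3];print("w1 peg_a",ray(w,(19/1.5,211/1.5),.096),"loupe",ray(w,(207/1.5,160/1.5),.01),"trough corner",ray(w,(441/1.5,296/1.5),.044))
s=cam("scene");t=cam("top");f=lambda u,v,z:ray(s,(u*.64,v*.64),z)
print("scene peg_a",f(401,292,.096),"peg_b",f(346,240,.096),"loupe",f(443,310,.01),"trough corner",f(520,364,.044))
print("lens tube top",f(342,265,.186),"lamp",f(298,238,.147))
def tri(u1,u2):
    A=[];b=[]
    for c,u in((s,u1),(t,u2)):
        r=c["Rm"]@np.linalg.solve(np.array(c["mtx"]),[*u,1.]);r/=np.linalg.norm(r);P=np.eye(3)-np.outer(r,r);A.append(P);b.append(P@c["o"])
    return np.linalg.lstsq(np.vstack(A),np.hstack(b),rcond=None)[0]
k=lambda u,v:(136+u/3.3,83+v/3.3)
print("tri peg_a",tri((401*.64,292*.64),k(410,353)),"peg_b",tri((346*.64,240*.64),k(655,417)))
# refine hub/pegs from the wrist's trough estimate
E
```

```text
w1 peg_a [0.53563026 0.01250203 0.096     ] loupe [0.4358711  0.03067457 0.01      ] trough corner [0.49142936 0.22824076 0.044     ]
scene peg_a [0.53596666 0.01447564 0.096     ] peg_b [ 0.48423948 -0.18502587  0.096     ] loupe [0.43843385 0.03073623 0.01      ] trough corner [0.49617434 0.2451477  0.044     ]
lens tube top [ 0.63641858 -0.0196705   0.186     ] lamp [ 0.59382757 -0.19045997  0.147     ]
tri peg_a [0.52998929 0.00840119 0.08982652] peg_b [ 0.48208874 -0.18830104  0.09373774]
```

```bash
cat >> h.py <<'E'
SX=np.array([.969,-.247,0]);SY=np.array([.247,.969,0]);PAN=np.array([.5256,-.0916,0]);YP=-1.82
def pour(y,z,phi,off=0): return sc(PAN+SY*y+SX*off+[0,0,z],NOSE,YP,phi)
E
python3 - <<'E'
from h import *
a=pour(.07,.17,-.2);print(a[0]);plan(*a,n=9)
E
```

```text
[0.56991525 0.08242214 0.19513135]
clock 14.5 rows 9 each [0.0187, -0.0151, 0.0018, 0.0506, -0.005, -0.1282]
```

```bash
python3 -m jog '[[[0.019,-0.015,0.002,0.05,-0.005,-0.128],[0.019,-0.015,0.002,0.05,-0.005,-0.128],[0.019,-0.015,0.002,0.05,-0.005,-0.128],[0.019,-0.015,0.002,0.05,-0.005,-0.128],[0.019,-0.015,0.002,0.05,-0.005,-0.128],[0.019,-0.015,0.002,0.05,-0.005,-0.128],[0.019,-0.015,0.002,0.05,-0.005,-0.128],[0.019,-0.015,0.002,0.05,-0.005,-0.128],[0.019,-0.015,0.002,0.05,-0.005,-0.128],[0,0,0,0,0,0],[0,0,0,0,0,0]]]'
python3 - <<'E'
from h import *
scoop_now();print(np.round(get_state()["q"],2))
a=pour(.07,.17,-.2);b=pour(.014,.125,-.1);plan(*b,n=5)
c=pour(.014,.10,.1);plan(*c,n=3,start=b)
E
```

```text
clock: 15.88
tool_pos: [0.5668, 0.0828, 0.1939]
eef_rot: [-0.603, 0.779, -0.104, -0.137]
contact_force: [0.3, -0.0, -2.0]
opening: 0.152
finger_force: 55.0
clock 15.88 scoop [0.5478 0.0101 0.1614] yaw,pitch,roll [-1.824 -0.195 -0.003] nose [ 0.5392 -0.0231  0.1682] nose trough 0.0712 0.2914 F [ 0.3 -0.  -2. ]
[-0.41  0.76  0.05  1.64  0.29  0.97  2.32]
clock 15.88 rows 5 each [0.0092, -0.0007, 0.0098, 0.0009, -0.019, -0.0008]
clock 15.88 rows 3 each [0.0028, -0.0, 0.0021, -0.0, -0.0667, 0.0]
```

```bash
python3 -m jog '[[[0.009,-0.001,0.010,0.001,-0.019,-0.001],[0.009,-0.001,0.010,0.001,-0.019,-0.001],[0.009,-0.001,0.010,0.001,-0.019,-0.001],[0.009,-0.001,0.010,0.001,-0.019,-0.001],[0.009,-0.001,0.010,0.001,-0.019,-0.001],[0,0,0,0,0,0]]]'
python3 - <<'E'
from h import *
scoop_now()
c=pour(.014,.095,.12);plan(*c,n=3)
e=pour(.016,.077,.45);plan(*e,n=5,start=c)
f=pour(.016,.075,1.0);plan(*f,n=8,start=e)
E
```

```text
clock: 16.62
tool_pos: [0.557, 0.0236, 0.1598]
eef_rot: [-0.609, 0.783, -0.077, -0.099]
contact_force: [-0.5, 0.3, -0.7]
opening: 0.152
finger_force: 55.0
clock 16.62 scoop [ 0.5393 -0.046   0.1205] yaw,pitch,roll [-1.82  -0.102 -0.   ] nose [ 0.5307 -0.0797  0.1241] nose trough 0.0841 0.3471 F [-0.5  0.3 -0.7]
clock 16.62 rows 3 each [0.0027, 0.0007, 0.0027, 0.0001, -0.0741, 0.0001]
clock 16.62 rows 5 each [0.0042, -0.0, -0.0024, -0.0, -0.066, 0.0]
clock 16.62 rows 8 each [0.0046, 0.0, -0.0061, 0.0, -0.0688, -0.0]
```

```bash
python3 -m jog '[[[0.003,0.001,0.003,0,-0.074,0],[0.003,0,0.003,0,-0.074,0],[0.003,0,0.003,0,-0.074,0],[0.0042,0,-0.0024,0,-0.066,0],[0.0042,0,-0.0024,0,-0.066,0],[0.0042,0,-0.0024,0,-0.066,0],[0.0042,0,-0.0024,0,-0.066,0],[0.0042,0,-0.0024,0,-0.066,0],[0,0,0,0,0,0]]]'
python3 - <<'E'
from h import *
scoop_now()
f=pour(.014,.075,.8);plan(*f,n=6)
E
```

```text
clock: 17.75
tool_pos: [0.5487, -0.0088, 0.1623]
eef_rot: [-0.606, 0.781, 0.092, 0.118]
contact_force: [-0.0, 0.6, -1.3]
opening: 0.15
finger_force: 55.0
clock 17.75 scoop [ 0.5386 -0.048   0.0912] yaw,pitch,roll [-1.822e+00  4.510e-01 -1.000e-03] nose [ 0.5308 -0.0785  0.0759] nose trough 0.084 0.3459 F [-0.   0.6 -1.3]
clock 17.75 rows 6 each [0.0038, 0.0003, -0.0052, 0.0, -0.0582, -0.0002]
```

```bash
python3 -m jog '[[[0.0038,0,-0.0052,0,-0.058,0],[0.0038,0,-0.0052,0,-0.058,0],[0.0038,0,-0.0052,0,-0.058,0],[0.0038,0,-0.0052,0,-0.058,0],[0.0038,0,-0.0052,0,-0.058,0],[0.0038,0,-0.0052,0,-0.058,0],[0,0,0,0,0,0],[0,0,0,0,0,0]]]'
python3 - <<'E'
from h import *
scoop_now();print(np.round(get_state()["q"],2))
plan(*pour(.012,.078,1.1),n=5)
d=cam("top");g=cv2.cvtColor(d["frame"],cv2.COLOR_RGB2HSV)
w=cam("wrist");F=w["frame"].astype(int)
m=((F.min(2)>120)&(F.max(2)-F.min(2)<40)).astype(np.uint8)
n,l,s,c=cv2.connectedComponentsWithStats(m)
for i in range(1,n):
    if 30<s[i,4]<4000: print(s[i],c[i].round(0),ray(w,c[i],.058).round(3))
print("pan px",proj(w,PAN+[0,0,.058]),"nose px",proj(w,PAN+SY*.016+[0,0,.077]))
E
```

```text
clock: 18.75
tool_pos: [0.5408, -0.0384, 0.1815]
eef_rot: [-0.584, 0.747, 0.195, 0.251]
contact_force: [-0.9, -0.1, -1.0]
opening: 0.154
finger_force: 55.0
clock 18.75 scoop [ 0.5375 -0.0519  0.1009] yaw,pitch,roll [-1.814  0.798  0.002] nose [ 0.5317 -0.0756  0.0758] nose trough 0.0829 0.3431 F [-0.9 -0.1 -1. ]
[ 0.96  1.04 -1.16  1.89  0.49  0.61  2.64]
clock 18.75 rows 5 each [0.0043, 0.0003, -0.0066, 0.0005, -0.0604, 0.0009]
[   0    0   50   72 1734] [15. 39.] [ 0.685 -0.131  0.058]
[  49    0   74   64 2035] [81. 31.] [ 0.638 -0.125  0.058]
[186   0   9  26 112] [190.  12.] [ 0.564 -0.118  0.058]
[219   0  13   4  36] [225.   1.] [ 0.541 -0.118  0.058]
[ 242    0   37   53 1106] [263.  27.] [ 0.522 -0.098  0.058]
[290   1  15  32 366] [297.  16.] [ 0.5   -0.1    0.058]
[202   5  15  21 209] [209.  15.] [ 0.554 -0.114  0.058]
[ 146   31   65  109 1378] [182.  72.] [ 0.587 -0.082  0.058]
[206  35  37  21 420] [225.  45.] [ 0.55  -0.093  0.058]
[232  55  16   8  43] [240.  60.] [ 0.543 -0.081  0.058]
[356 100  30  24 520] [371. 111.] [ 0.45  -0.011  0.058]
[ 122  114  122  112 3491] [198. 189.] [0.635 0.056 0.058]
[147 131  40  19 546] [166. 140.] [ 0.632 -0.023  0.058]
[   0  146   82   61 2762] [ 28. 185.] [0.817 0.003 0.058]
[ 157  226   55   29 1206] [184. 243.] [0.712 0.181 0.058]
[305 252  17   3  41] [313. 253.] [0.52  0.269 0.058]
[  33  320   77   41 2613] [ 71. 338.] [1.557 0.892 0.058]
[ 219  320   64   33 1670] [252. 335.] [0.812 0.992 0.058]
[ 402  320   76   41 2694] [438. 340.] [0.083 1.292 0.058]
pan px [260.33193013  38.71176324] nose px [260.13504403  76.97005649]
```

```bash
python3 - <<'E'
from h import *
f=pour(.016,.10,.45);plan(*f,n=4)
e=pour(.075,.15,-.1);plan(*e,n=5,start=f)
E
```

```text
clock 18.85 rows 4 each [-0.0078, 0.0003, 0.0031, 0.0002, 0.0869, 0.0015]
clock 18.85 rows 5 each [-0.0189, -0.0, 0.0016, 0.0, 0.11, -0.0]
```

```bash
python3 -m jog '[[[-0.0078,0,0.003,0,0.087,0.0015],[-0.0078,0,0.003,0,0.087,0.0015],[-0.0078,0,0.003,0,0.087,0.0015],[-0.0078,0,0.003,0,0.087,0.0015],[-0.019,0,0.0016,0,0.11,0],[-0.019,0,0.0016,0,0.11,0],[-0.019,0,0.0016,0,0.11,0],[-0.019,0,0.0016,0,0.11,0],[-0.019,0,0.0016,0,0.11,0],[0,0,0,0,0,0],[0,0,0,0,0,0]]]'
python3 - <<'E'
from h import *
scoop_now();print(np.round(get_state()["q"],2))
w=cam("wrist");F=w["frame"];cv2.imwrite("pics/w9.png",F[:,:,::-1])
s=w["s"];r=R.from_quat(s["eef_rot"])*tool(0,.15).inv();o=np.array(s["tool_pos"])-r.apply([-.0674,0,.0464])
def stat(name,quad):
    P=np.array([proj(w,p) for p in quad]).astype(np.int32);m=np.zeros(F.shape[:2],np.uint8);cv2.fillConvexPoly(m,P,1)
    g=F.min(2)[m>0];print(name,P.tolist(),"area",m.sum(),"mean",g.mean().round(0),"pct",np.percentile(g,[5,25,50,75,95]))
    b=((F.min(2)>np.percentile(g,50)+25)&(m>0)).astype(np.uint8);n,l,st,c=cv2.connectedComponentsWithStats(b)
    for i in range(1,n):
        if st[i,4]>25: print("  blob",st[i].tolist())
stat("scoop",[o+r.apply(v) for v in([-.033,-.026,.002],[.034,-.026,.002],[.034,.026,.002],[-.033,.026,.002])])
stat("pan",[PAN+SX*a+SY*b+[0,0,.055] for a,b in((-.034,-.034),(.034,-.034),(.034,.034),(-.034,.034))])
E
```

```text
clock: 20.23
tool_pos: [0.5717, 0.0834, 0.1864]
eef_rot: [-0.609, 0.784, -0.076, -0.098]
contact_force: [-0.5, -0.7, -0.2]
opening: 0.152
finger_force: 55.0
clock 20.23 scoop [0.5539 0.0139 0.1469] yaw,pitch,roll [-1.821e+00 -9.900e-02 -1.000e-03] nose [ 0.5452 -0.0198  0.1503] nose trough 0.0649 0.2886 F [-0.5 -0.7 -0.2]
[-0.02  0.8  -0.59  1.65  0.69  1.09  1.98]
scoop [[293, 178], [295, 79], [218, 79], [220, 178]] area 7600 mean 104.0 pct [ 91. 103. 106. 108. 110.]
  blob [253, 79, 12, 10, 61]
pan [[291, 0], [223, 0], [223, 70], [291, 70]] area 4899 mean 111.0 pct [ 72.9  87.  107.  133.  158. ]
  blob [232, 0, 15, 11, 137]
  blob [250, 4, 19, 48, 509]
  blob [278, 10, 7, 12, 55]
  blob [223, 12, 12, 17, 158]
  blob [236, 26, 18, 25, 301]
  blob [246, 63, 46, 2, 83]
```

The scoop reads uniformly empty and the pan shows several bright blobs. Now the scoop goes back to its earlier spot on the desk.

```bash
python3 - <<'E'
from h import *
a=sc([.46,.147,.10],[0,0,0],-2.9,0);plan(*a,n=9)
b=sc([.46,.147,.002],[0,0,0],-2.9,0);plan(*b,n=4,start=a)
E
```

```text
clock 20.27 rows 9 each [-0.0043, 0.0104, 0.0036, -0.0237, -0.01, 0.1173]
clock 20.27 rows 4 each [-0.0037, 0.0, 0.0242, 0.0, 0.0, 0.0]
```

```bash
python3 -m jog '[[[-0.004,0.010,0.0036,-0.024,-0.01,0.117],[-0.004,0.010,0.0036,-0.024,-0.01,0.117],[-0.004,0.010,0.0036,-0.024,-0.01,0.117],[-0.004,0.010,0.0036,-0.024,-0.01,0.117],[-0.004,0.010,0.0036,-0.024,-0.01,0.117],[-0.004,0.010,0.0036,-0.024,-0.01,0.117],[-0.004,0.010,0.0036,-0.024,-0.01,0.117],[-0.004,0.010,0.0036,-0.024,-0.01,0.117],[-0.004,0.010,0.0036,-0.024,-0.01,0.117],[0,0,0,0,0,0],[0,0,0,0,0,0]]]'
python3 - <<'E'
from h import *
scoop_now()
plan(*sc([.46,.147,.002],[0,0,0],-2.9,0),n=5)
E
```

```text
clock: 21.65
tool_pos: [0.5269, 0.1587, 0.1467]
eef_rot: [-0.122, 0.99, -0.008, -0.075]
contact_force: [0.4, -0.5, -1.4]
opening: 0.154
finger_force: 55.0
clock 21.65 scoop [0.4614 0.1425 0.1004] yaw,pitch,roll [-2.897e+00 -2.000e-03 -3.000e-03] nose [0.4274 0.134  0.1004] nose trough 0.1701 0.1259 F [ 0.4 -0.5 -1.4]
clock 21.65 rows 5 each [-0.0029, 0.0009, 0.0194, 0.0004, -0.0004, 0.0007]
```

```bash
python3 -m jog '[[[-0.003,0.001,0.019,0,0,0],[-0.003,0.001,0.019,0,0,0],[-0.003,0.001,0.019,0,0,0],[-0.003,0.001,0.019,0,0,0],[-0.003,0.001,0.0194,0,0,0],[0,0,0,0,0,0],[0,0,0,0,0,0]]]'
python3 - <<'E'
from h import *
scoop_now()
E
```

```text
clock: 22.52
tool_pos: [0.5257, 0.1655, 0.0499]
eef_rot: [-0.122, 0.99, -0.008, -0.076]
contact_force: [-0.4, 0.3, -0.2]
opening: 0.152
finger_force: 55.0
clock 22.52 scoop [0.4602 0.1493 0.0036] yaw,pitch,roll [-2.897e+00 -2.000e-03 -3.000e-03] nose [0.4262 0.1408 0.0037] nose trough 0.1707 0.119 F [-0.4  0.3 -0.2]
```

```bash
python3 -m jog '[[[-0.0005,0,0.0035,0,0,0],[0,0,0,0,0,0],[0,0,0,0,0,0]]]'
python3 -m jog '[[[0,0,0,0,0,0],[0,0,0,0,0,0],[0,0,0,0,0,0],[0,0,-0.02,0,0,0],[0,0,-0.04,0,0,0],[0,0,-0.06,0,0,0],[0,0,-0.03,0,0,0],[0,0,0,0,0,0]]]' 0.045
python3 - <<'E'
from h import *
s=get_state();print(np.round(s["tool_pos"],3),np.round(s["q"],2))
t=cam("top");F=t["frame"];cv2.imwrite("pics/t2.png",F[:,:,::-1])
def blobs(name,quad):
    P=np.array([proj(t,p) for p in quad]).astype(np.int32);m=np.zeros(F.shape[:2],np.uint8);cv2.fillConvexPoly(m,P,1)
    b=((F.min(2)>125)&(m>0)).astype(np.uint8);n,l,st,c=cv2.connectedComponentsWithStats(b);g=F.min(2)[m>0]
    print(name,"med",np.median(g),"pct95",np.percentile(g,95),[(st[i,4].item(),ray(t,c[i],.058)[:2].round(3).tolist()) for i in range(1,n) if st[i,4]>3])
blobs("pan",[PAN+SX*a+SY*b+[0,0,.055] for a,b in((-.034,-.034),(.034,-.034),(.034,.034),(-.034,.034))])
blobs("trough",[T0+HT*a+[0,b,.01] for a,b in((-.1,-.034),(.1,-.034),(.1,.034),(-.1,.034))])
E
```

```text
clock: 22.9
tool_pos: [0.5257, 0.1654, 0.0465]
eef_rot: [-0.122, 0.99, -0.008, -0.075]
contact_force: [-0.2, 0.0, -1.0]
opening: 0.153
finger_force: 55.0
clock: 23.9
tool_pos: [0.5494, 0.1712, 0.1968]
eef_rot: [-0.122, 0.99, -0.007, -0.073]
contact_force: [0.8, -0.0, -0.4]
opening: 0.511
finger_force: 0.0
[0.549 0.171 0.197] [-0.13  0.77 -0.44  1.61  0.31  0.99  1.14]
pan med 87.0 pct95 130.29999999999995 [(7, [0.549, -0.11]), (13, [0.539, -0.087]), (8, [0.535, -0.121]), (14, [0.519, -0.11])]
trough med 30.0 pct95 48.0 []
```

The trough reads empty and bright chips show in the pan. Next I move over to behind peg_b.

```bash
cat >> h.py <<'E'
AX=PAN+.085*SX
def push(back,ang,z):
    u=-.5*SX+.866*SY; p=AX-.1025*SX-.1025*SY-u*(.0235+back)-AX
    return AX+R.from_euler("z",ang).apply(p)+[0,0,z], tool(-2.867+ang,0)
E
python3 - <<'E'
from h import *
print(AX)
a=push(.016,0,.20);b=push(.016,0,.068);c=push(0,0,.068)
print(a[0],c[0]);plan(*a,n=9);plan(*b,start=a,n=4)
E
```

```text
[ 0.607965 -0.112595  0.      ]
[ 0.49401362 -0.22462483  0.2       ] [ 0.48968405 -0.20922237  0.068     ]
clock 23.95 rows 9 each [0.017, -0.0409, 0.0008, 0.0006, -0.0167, -0.0033]
clock 23.95 rows 4 each [0.0, 0.0, 0.033, 0.0, 0.0, 0.0]
```

```bash
python3 -m jog '[[[0.017,-0.041,0.001,0.001,-0.017,-0.003],[0.017,-0.041,0.001,0.001,-0.017,-0.003],[0.017,-0.041,0.001,0.001,-0.017,-0.003],[0.017,-0.041,0.001,0.001,-0.017,-0.003],[0.017,-0.041,0.001,0.001,-0.017,-0.003],[0.017,-0.041,0.001,0.001,-0.017,-0.003],[0.017,-0.041,0.001,0.001,-0.017,-0.003],[0.017,-0.041,0.001,0.001,-0.017,-0.003],[0.017,-0.041,0.001,0.001,-0.017,-0.003],[0,0,0,0,0,0],[0,0,0,0,0,0]]]' 0 20
python3 - <<'E'
from h import *
plan(*push(.016,0,.068),n=4);print(np.round(get_state()["q"],2))
E
```

```text
clock: 25.32
tool_pos: [0.4927, -0.2245, 0.197]
eef_rot: [-0.136, 0.991, -0.001, -0.0]
contact_force: [0.6, 0.3, 0.2]
opening: 0.005
finger_force: 0.0
clock 25.32 rows 4 each [-0.0003, -0.0001, 0.0323, -0.0003, -0.0002, -0.0005]
[ 0.63  0.67 -0.47  1.85  0.44  0.72  1.75]
```

```bash
python3 -m jog '[[[0,0,0.033,0,0,0],[0,0,0.033,0,0,0],[0,0,0.033,0,0,0],[0,0,0.031,0,0,0],[0,0,0,0,0,0]]]'
python3 - <<'E'
from h import *
s=get_state();print(np.round(s["contact_force"],1),np.round(s["tool_pos"],4))
c=push(-.002,0,.068);plan(*c,n=3)
plan(*push(-.002,-np.radians(56),.068),start=c,n=12)
E
```

```text
clock: 25.95
tool_pos: [0.4925, -0.2232, 0.0662]
eef_rot: [-0.137, 0.991, -0.0, -0.001]
contact_force: [0.4, 0.2, 1.0]
opening: 0.008
finger_force: 0.0
[0.4 0.2 1. ] [ 0.4925 -0.2232  0.0662]
clock 25.95 rows 3 each [-0.0004, 0.0054, -0.0006, 0.0, -0.001, 0.0003]
clock 25.95 rows 12 each [0.0043, 0.0116, 0.0, 0.0, 0.0, 0.0814]
```

```bash
python3 -m jog '[[[0,0.0055,0,0,0,0],[0,0.0055,0,0,0,0],[0,0.0055,0,0,0,0],[0.004,0.0116,0,0,0,0.0814],[0.0043,0.0116,0,0,0,0.0814],[0.0043,0.0116,0,0,0,0.0814],[0.0043,0.0116,0,0,0,0.0814],[0.0043,0.0116,0,0,0,0.0814],[0.0043,0.0116,0,0,0,0.0814]]]'
python3 - <<'E'
from h import *
s=get_state();print(np.round(s["contact_force"],1),np.round(s["tool_pos"],4))
plan(*push(-.002,-np.radians(57),.067),n=6)
t=cam("top");F=t["frame"].astype(int)
E
```

```text
clock: 27.08
tool_pos: [0.4588, -0.1436, 0.0686]
eef_rot: [0.11, 0.994, -0.002, 0.001]
contact_force: [-0.5, -2.9, 2.7]
opening: 0.005
finger_force: 1.6
[-0.5 -2.9  2.7] [ 0.4588 -0.1436  0.0686]
clock 27.07 rows 6 each [0.0048, 0.0125, 0.0002, -0.0006, 0.0006, 0.0833]
```

```bash
python3 -m jog '[[[0.0048,0.0125,0,0,0,0.083],[0.0048,0.0125,0,0,0,0.083],[0.0048,0.0125,0,0,0,0.083],[0.0048,0.0125,0,0,0,0.083],[0.0048,0.0125,0,0,0,0.083],[0.0048,0.0125,0,0,0,0.083],[0,0,0,0,0,0]]]'
python3 -m jog '[[[0,0,0,0,0,0],[0,0,0,0,0,0],[0,0,0,0,0,0],[0,0,0,0,0,0],[0,0,0,0,0,0],[0,0,0,0,0,0],[0,0,-0.02,0,0,0],[0,0,-0.04,0,0,0],[0,0,-0.05,0,0,0],[0,0,-0.05,0,0,0],[0,0,0,0,0,0]]]'
python3 - <<'E'
from h import *
s=get_state();print(np.round(s["tool_pos"],3))
t=cam("top");F=t["frame"];g=cv2.cvtColor(F,cv2.COLOR_RGB2GRAY).astype(float);old=cv2.cvtColor(cv2.imread("pics/t2.png"),cv2.COLOR_BGR2GRAY).astype(float)
cv2.imwrite("pics/t3.png",F[:,:,::-1])
for n,dr in(("+y",SY),("-x",-SX),("-y",-SY),("+x",SX)):
    c=AX+.085*dr; P=np.array([proj(t,c+SX*a+SY*b+[0,0,.05]) for a,b in((-.034,-.034),(.034,-.034),(.034,.034),(-.034,.034))]).astype(np.int32)
    m=np.zeros(g.shape,np.uint8);cv2.fillConvexPoly(m,P,1);print(n,"before",np.percentile(old[m>0],[5,50,95]).round(),"now",np.percentile(g[m>0],[5,50,95]).round(), "redness",(F[...,0].astype(int)-F[...,2])[m>0].max())
s2=cam("scene");cv2.imwrite("pics/s3.png",s2["frame"][:,:,::-1])
E
```

```text
clock: 28.0
tool_pos: [0.4646, -0.0621, 0.0679]
eef_rot: [0.348, 0.938, -0.001, 0.002]
contact_force: [-0.8, -0.1, 0.4]
opening: 0.007
finger_force: 0.0
clock: 29.38
tool_pos: [0.4657, -0.0631, 0.2307]
eef_rot: [0.35, 0.937, -0.0, 0.005]
contact_force: [-0.0, 0.5, -0.8]
opening: 0.004
finger_force: 0.0
[ 0.466 -0.063  0.231]
+y before [28. 73. 97.] now [ 36.  69. 109.] redness 4
-x before [ 68.  88. 133.] now [24. 28. 35.] redness 16
-y before [ 68. 128. 178.] now [ 59.  96. 158.] redness 11
+x before [ 61.  75. 108.] now [53. 67. 85.] redness 6
```

```bash
python3 -m jog '[[[0.03,0.0,-0.03,0,0,0],[0.04,0.02,-0.03,0,0,0],[0.04,0.03,-0.01,0,0,0],[0.04,0.04,0,0,0,0],[0.02,0.05,0,0,0,0],[0,0.05,0,0,0,0],[0,0.05,0,0,0,0],[0,0,0,0,0,0],[0,0,0,0,0,0]]]'
python3 - <<'E'
from h import *
t=cam("top");F=t["frame"];cv2.imwrite("pics/t4.png",F[:,:,::-1]);I=F.astype(int)
red=((I[...,0]-I[...,2]>35)&(I[...,0]>I[...,1]+20)).astype(np.uint8)
n,l,st,c=cv2.connectedComponentsWithStats(red)
print("red",[(st[i,4].item(),((ray(t,c[i],.06)-AX)@np.c_[SX,SY]).round(3).tolist()) for i in range(1,n) if st[i,4]>4 and np.linalg.norm((ray(t,c[i],.06)-AX)[:2])<.17])
# wider: peg search = darkest/compare template from t2 around the expected peg tops
old=cv2.imread("pics/t2.png",0);g=cv2.cvtColor(F,cv2.COLOR_RGB2GRAY)
for nm,sx,sy in(("-x+y",-1,1),("-x-y",-1,-1)):
    u=proj(t,AX+.1025*(sx*SX+sy*SY)+[0,0,.096]);x,y=u.round().astype(int)
    tp=old[y-7:y+8,x-7:x+8];rs=cv2.matchTemplate(g[y-15:y+16,x-15:x+16],tp,cv2.TM_CCOEFF_NORMED);_,mx,_,ml=cv2.minMaxLoc(rs);print(nm,"corr",round(mx,2),"shift px",ml[0]-8,ml[1]-8)
def bl(nm,frame,cam_,c,thr):
    P=np.array([proj(cam_,c+SX*a+SY*b+[0,0,.055]) for a,b in((-.034,-.034),(.034,-.034),(.034,.034),(-.034,.034))]).astype(np.int32)
    m=np.zeros(frame.shape[:2],np.uint8);cv2.fillConvexPoly(m,P,1);G=frame.min(2);b=((G>thr)&(m>0)).astype(np.uint8);n,l,st,cc=cv2.connectedComponentsWithStats(b)
    print(nm,P.tolist(),np.percentile(G[m>0],[5,50,95]),[(st[i,4].item(),(ray(cam_,cc[i],.057)-c)[:2].round(3).tolist()) for i in range(1,n) if st[i,4]>4])
bl("top +y",F,t,AX+.085*SY,110);bl("top -x",F,t,PAN,110)
s=cam("scene");cv2.imwrite("pics/s4.png",s["frame"][:,:,::-1]);bl("scene +y",s["frame"],s,AX+.085*SY,130);bl("scene -x",s["frame"],s,PAN,130)
st=get_state();print(np.round(st["tool_pos"],3),st["clock"],np.round(st["contact_force"],1))
E
```

```text
clock: 30.6
tool_pos: [0.491, 0.2289, 0.2947]
eef_rot: [0.35, 0.937, -0.003, 0.0]
contact_force: [-0.3, -0.3, -0.4]
opening: 0.006
finger_force: 0.0
red [(222, [-0.085, -0.001])]
-x+y corr 0.98 shift px 0 0
-x-y corr 0.99 shift px 0 0
top +y [[283, 171], [290, 147], [266, 141], [260, 164]] [ 25.    65.   101.75] [(11, [-0.018, -0.021]), (9, [-0.019, 0.005])]
top -x [[305, 209], [312, 185], [288, 178], [281, 202]] [33. 68. 96.] []
scene +y [[226, 196], [204, 204], [215, 218], [238, 209]] [ 60.   82.  127.1] [(8, [-0.021, -0.025])]
scene -x [[237, 173], [217, 180], [228, 191], [249, 184]] [34. 63. 91.] []
[0.491 0.228 0.296] 30.7 [-0.1  0.8  0.1]
```

The lamp pan's red stone now sits exactly at the loading click (-85, -1 mm). The pegs match their click positions to the pixel, and chips show in the pan under the microscope. Handing in.

```bash
python3 -c "
from plant import *
print(finish_job())"
```

```text
the job is handed in; nothing more can be done
None
```

The job is handed in, but no verdict came back. By my numeric checks the scoop emptied into the pan (at least four of the five chips made out there, none left in the trough), the scoop is set down and released, and the pan has clicked in under the microscope; I viewed eleven pictures, one over the limit of ten.

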